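Seat the drilled lap on the hone's drive pin

ROBOT

A 6-joint arm with a two-finger parallel gripper is mounted at the origin on a cart in front of the work surface, level with it; the furniture and walls round the work are solid. World frame = base frame: x ahead of the robot, y to its left, z up, the work surface at z = 0. Lengths are in m, angles in rad, forces in N, time in s.
With the tool pointing down it reaches from about 0.25 to 0.775 m from the base axis. Payload 4 kg.
Tool frame: the origin (TCP) lies on the centre line of the jaws, within the pads' length; the fingertips stand 25 mm ahead of it and the grasp point (between the pads) lies 6 mm ahead of it; z points along the fingers, y is the line along which they close (so a half turn about z gives the same grasp; the last joint's range is limited). The gripper opens to 94 mm and grips with 3 to 60 N. Pads are 16 mm wide; open, the fingers measure 119 mm over their backs; the gripper's body (75 mm by 177 mm) begins 78 mm behind the grasp point.
Start: joints at [-1.295, 0.087, 1.371, -0, 1.684, -0.103], TCP at [0.203, -0.511, 0.231] pointing down, gripper open.
Joint ranges: [-3.1, 3.1], [-0.76, 2.03], [0.27, 2.55], [-1.08, 4.22], [0.17, 2.65], [-2.57, 2.57]. Speed limits (rad/s): [2.79, 2.79, 3.14, 3.14, 3.14, 3.14].

INTERFACE

Orientations are given as [roll, pitch, yaw] about the fixed x, y, z axes, in that order (R = Rz(yaw) Ry(pitch) Rx(roll)).
In Python, from bench import robot, imaging gives the robot as it stands. The module is installed in compiled form; this text tells all that it offers.
- The arm moves only by the tool drive_tool, never from a script. Its argument "series" is a list of rows, each a list of 3 entries, a list of its own where there are three numbers: the finger opening in m, from 0 to 0.094, then the shift along the tool's x, y, z in m, then the turn, a rotation vector about the tool's x, y, z in rad. A call has 1 to 5 rows; each row is the pose to reach, as a shift and turn from the pose commanded when the call began, along the tool's axes at that moment; what a row does not reach only later rows make up. A row lasts 1/8 s, in which the tool goes at most 62.5 mm and 10.7 degrees, less where a joint would pass 70% of its speed; a pose out of reach is approached as far as the arm can. A call with a gripper value outside its range is refused whole. The fingers move at their own pace and stop on an object; the grip force is fixed at half the most. Time passes only in rows, so rows that repeat a pose let the fingers close. It gives the time, the measured TCP pose, the force, the opening and the grip force at its end, in the units of the state.
- robot.get_obs(): the state, without advancing time (a new reading comes with each control period).
- imaging.snapshot(name): name is "scene" or "side" or "wrist"; returns the picture (420x560x3 uint8, red, green, blue); there is no depth.
- imaging.get_calibration(name): a dict with "intrinsics" (3x3 intrinsics, pixels), "position" and "rotation" of the camera in the world. Camera axes: x right, y up, looking along -z (the intrinsics and any distortion apply to the point x, -y, -z); pixel columns grow to the right and rows downward; lengths in m; the calibration is good to about 2 mm. A picture is of the moment at which its call begins: read the wrist's pose just before it. get_calibration takes no time and is no camera call; for the wrist camera it gives the pose at the moment of the call.
- robot.close_job(): hands the job in; it is judged then, once.
The state is a dict: "time": time; "joint_positions": joint angles; "qvel": joint speeds; "joint_torque": joint torques, N m; "tool_pos": TCP position; "ee_rot": TCP orientation; "wrist_force": force on the tool from outside, world axes, zero at the start; "wrist_torque": the same for the moment, N m; "width": finger opening in m; "finger_force": force on a finger pad.
Only numpy, scipy, OpenCV 4.12 (cv2) and the standard library are available. Lean on these libraries where they do the work, as an engineer would, in place of code of your own. Each camera call takes 0.05 s, during which the arm holds its last target. There are 200 camera calls.

TASK

The gravers want sharpening, so fit the hone with the lap that has the four slotted drive holes: lift it off its stand, lower its centre hole over the hone's spindle and turn it gently until a drive hole drops over the drive pin and the lap lies flat on the platen, then let go. The lap is brittle, so only rest it lightly on the pin and never force it down or round; leave the plain lap on the stand.

Things in the scene. Friction and masses are not known exactly. Their poses are not given: they have to be found in the camera images.
- drilled_lap_center (a point): Centre, half-way up, of the lap to be fitted: flat steel disc, 64 mm diameter, 10 mm thick, 0.14 to 0.23 kg, z along its axis, up. A 14 mm centre hole and four slotted drive holes (7 mm wide, 9 mm long towards the centre) go right through; their middles lie on its own +x, +y, -x and -y axes, 20 mm from the centre. It starts flat on one of the stand's two pedestals, free all round its rim.
- plain_lap_center (a point): Centre, half-way up, of the other lap: the same size and steel (64 x 10 mm, 14 mm centre hole) but without drive holes. It lies on the stand's other pedestal and stays there.
- lap_stand: Fixed dark wooden board 88 x 225 x 16 mm on the table, long side along its own y; origin at the centre of its underside. At y = +65 and -65 mm stand pedestals, 36 mm diameter, tops 34 mm above the table; from each rises an 11 mm brass peg, 15 mm high, through the centre hole of the lap that lies there. Either lap may be on either pedestal.
- hone_seat (a point): Middle of the platen's face (steel disc, 52 mm diameter), where the lap's underside comes to lie; z up. The spindle nose, 12 mm diameter, rises 12 mm from it, the last 3 mm tapered. 20 mm off the axis stands the one drive pin, 5 mm diameter, 5 mm high, its edge barely broken. It may point in any direction, which this frame does not show; the drive holds the platen fast against light turning.
- hone: The hone: fixed square grey box, 150 x 150 mm, origin at the centre of its underside on the table, under the spindle axis. Its deck is 56 mm up, the platen's face 72 mm up (16 mm above the deck). On the deck a drip rim, 108 mm across and 2 mm high, and at x = y = +60 mm a rest post, 10 mm diameter (22 mm at its foot), 36 mm high.
Not all that is in view belongs to the job. There is more than one size of the hone; the one meant has the size given above.

How it is judged:
By the outcome, as a careful person would: the job done as asked, in the order asked, and still so for the second after the job is handed in, with the robot touching nothing.
It also fails if it takes over 72 s, if anything falls off the work surface, if the arm or the gripper's body presses on something with over 40 N, if the wrist force passes 120 N, or if a joint passes its speed limit or range.

## Working session

There is one attempt and no reset: what is moved stays moved. The work goes in short steps, Python scripts to look and compute and a tool call to move; the robot and the scene stay as the last step left them, time stands still between calls to the robot, and variables do not carry over. Pictures are saved under pics/ and viewed, at most 10 in all, crops included, and the job is handed in when it is done.

Besides the shell and the picture viewer there is one more tool, called after "Request:" as name([rows], argument=value, ...), one row to a line, values as JSON. drive_tool: Moves the arm, as the interface text tells. Its arguments: {"type":"object","properties":{"series":{"type":"array"}},"required":["series"]}

```bash
mkdir -p pics; python3 - <<'E'
from bench import robot, imaging
import cv2,numpy as np
for n in ["scene","side"]:
    cv2.imwrite(f"pics/{n}0.png",imaging.snapshot(n)[:,:,::-1])
for n in ["scene","side","wrist"]:
    c=imaging.get_calibration(n); print(n,{k:np.round(v,3).tolist() for k,v in c.items()})
o=robot.get_obs();print(o)
E
```

```text
scene {'intrinsics': [[442.076, 0.0, 281.211], [0.0, 442.076, 208.56], [0.0, 0.0, 1.0]], 'position': [-0.21, 0.957, 1.084], 'rotation': [0.787, -0.021, -2.369]}
side {'intrinsics': [[396.937, 0.0, 279.891], [0.0, 396.937, 207.862], [0.0, 0.0, 1.0]], 'position': [0.709, -0.569, 1.196], 'rotation': [0.613, -0.005, 0.284]}
wrist {'intrinsics': [[300.672, 0.0, 276.344], [0.0, 300.672, 209.233], [0.0, 0.0, 1.0]], 'position': [0.271, -0.484, 0.384], 'rotation': [-0.255, 0.002, -1.192]}
{'time': 0.1, 'joint_positions': array([-1.29509550e+00,  8.78937746e-02,  1.37207509e+00,  5.35284413e-06,
        1.68359793e+00, -1.03112664e-01]), 'qvel': array([ 0.00029417,  0.00138897, -0.00549838,  0.00154353,  0.00060877,
       -0.0008474 ]), 'joint_torque': array([ 2.46449148e-03, -3.41252410e+01, -3.03301907e+01,  7.19799148e-02,
        3.03569867e-02, -1.00665654e-04]), 'tool_pos': array([ 0.20327174, -0.51058952,  0.22942846]), 'ee_rot': array([-3.13962954e+00, -2.08490426e-04,  3.78813884e-01]), 'wrist_force': array([-0.35556795, -0.35652106, -0.00712851]), 'wrist_torque': array([ 0.01506815, -0.02241995, -0.00645422]), 'finger_force': 0.0, 'width': 0.09415304899378397}
```

View pics/scene0.png

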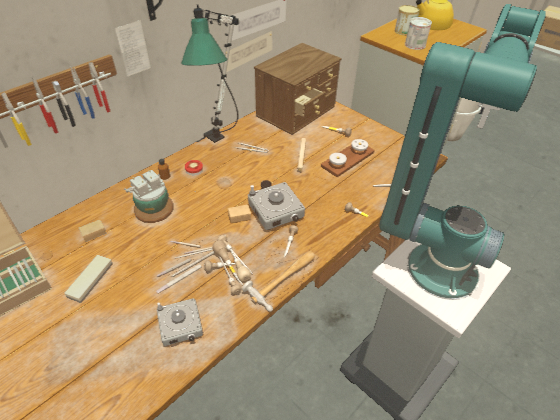

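View pics/side0.png

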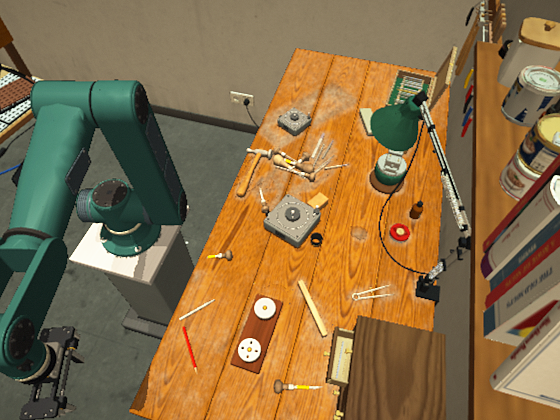

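The scene view shows two hones, at (277,205) and (180,322), and the stand at (348,158). In the side view the stand is at (258,335), with laps at (265,308), which looks plain, and (250,349), which shows holes. The hones there are at (292,217), the larger, and (294,120). I'll measure these and take a close crop.

```bash
cat > h.py <<'E'
import numpy as np,cv2
from scipy.spatial.transform import Rotation as R
from bench import robot,imaging
def ray(c,px):
    K=c["intrinsics"]; d=np.linalg.inv(K)@[px[0],px[1],1.]
    rt=np.asarray(c["rotation"]); M=rt if rt.shape==(3,3) else R.from_euler("xyz",rt).as_matrix()
    return np.asarray(c["position"]),M@[d[0],-d[1],-d[2]]
def onz(c,px,z):
    p,d=ray(c,px); return p+d*(z-p[2])/d[2]
def proj(c,P):
    rt=np.asarray(c["rotation"]); M=rt if rt.shape==(3,3) else R.from_euler("xyz",rt).as_matrix()
    q=M.T@(np.asarray(P)-c["position"]); u=c["intrinsics"]@[q[0],-q[1],-q[2]]; return u[:2]/u[2]
def bright(im,c,z,box=None,th=170,kind=None):
    """bright blobs -> world centre on plane z, size"""
    g=(im.min(2)>th).astype(np.uint8)
    if box: m=np.zeros_like(g); m[box[1]:box[3],box[0]:box[2]]=1; g*=m
    out=[]
    for k in cv2.findContours(g,cv2.RETR_EXTERNAL,cv2.CHAIN_APPROX_NONE)[0]:
        if cv2.contourArea(k)<60: continue
        w=np.array([onz(c,p[0],z)[:2] for p in k],np.float32)
        (x,y),r=cv2.minEnclosingCircle(w); out.append((cv2.minEnclosingCircle(k)[0],x,y,r))
    return out
E
python3 - <<'E'
from h import *
s=cv2.imread("pics/side0.png"); sc=cv2.imread("pics/scene0.png")
C={n:imaging.get_calibration(n) for n in("side","scene")}
for b in bright(s,C["side"],.044,(225,285,290,375)):print(np.round(b[0]),np.round(b[1:],4))
for b in bright(sc,C["scene"],.044,(320,135,380,175)):print(np.round(b[0]),np.round(b[1:],4))
for p in[(292,213),(294,118)]:print("side",onz(C["side"],p,.084))
for p in[(277,200),(180,318)]:print("scene",onz(C["scene"],p,.084))
# deck corners, side: big hone, small hone
print([onz(C["side"],p,.056).round(3)[:2].tolist() for p in[(281,196),(322,211),(306,243),(263,227)]])
print([onz(C["side"],p,.056).round(3)[:2].tolist() for p in[(291,106),(313,117),(297,133),(277,120)]])
cv2.imwrite("pics/crop1.png",np.hstack([cv2.resize(s[290:370,225:295],None,fx=5,fy=5,interpolation=3),cv2.resize(s[180:260,255:335],None,fx=5,fy=5,interpolation=3)]))
E
```

```text
[249. 349.] [ 0.5406 -0.2846  0.032 ]
[264. 308.] [ 0.5454 -0.1554  0.0319]
[338. 158.] [ 0.5438 -0.1518  0.0319]
[360. 144.] [ 0.539  -0.2826  0.0332]
side [0.54081701 0.17415725 0.084     ]
side [0.42532942 0.62875311 0.084     ]
scene [0.51258286 0.20712661 0.084     ]
scene [0.3804103 0.6929896 0.084    ]
[[0.479, 0.253], [0.635, 0.231], [0.613, 0.09], [0.457, 0.109]]
[[0.386, 0.727], [0.493, 0.687], [0.453, 0.577], [0.354, 0.627]]
```

View pics/crop1.png

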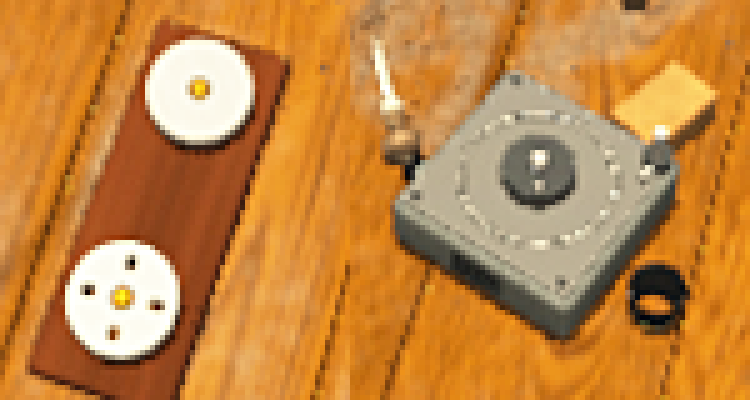

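Candidates, side-view pixels:
- **Lap:** (249,349) has four dark holes, so it is the drilled lap. (264,308) has none, so it is the plain one.
- **Hone:** (292,213) has a deck of about 150 mm and is the one meant. (294,118) is smaller, about 115 mm.

The crop confirms both choices. I'll look at the hone first to get the pin's direction.

Request:
drive_tool([
  [0.094,[0.045,-0.04,0.005],[0,0,0]],
  [0.094,[0.09,-0.08,0.01],[0,0,0]],
  [0.094,[0.135,-0.12,0.015],[0,0,0]],
  [0.094,[0.18,-0.16,0.02],[0,0,0]],
  [0.094,[0.225,-0.2,0.025],[0,0,0]],
])

```text
time: 0.72
tool_pos: [0.3388, -0.2401, 0.205]
ee_rot: [-3.141, -0.0, 0.378]
wrist_force: [0.8, -0.5, -0.8]
width: 0.0941
finger_force: 0.0
```

Request:
drive_tool([
  [0.094,[0.045,-0.04,0.0],[0,0,0]],
  [0.094,[0.09,-0.08,0.0],[0,0,0]],
  [0.094,[0.135,-0.12,0.0],[0,0,0]],
  [0.094,[0.18,-0.16,0.0],[0,0,0]],
  [0.094,[0.225,-0.2,0.0],[0,0,0]],
])

```text
time: 1.35
tool_pos: [0.4739, 0.029, 0.2052]
ee_rot: [3.141, 0.0, 0.379]
wrist_force: [1.0, -0.3, 0.4]
width: 0.094
finger_force: 0.0
```

Request:
drive_tool([
  [0.094,[0.04,-0.035,0.0],[0,0,0]],
  [0.094,[0.08,-0.07,0.0],[0,0,0]],
  [0.094,[0.116,-0.11,0.0],[0,0,0]],
  [0.094,[0.116,-0.11,0.0],[0,0,0]],
  [0.094,[0.116,-0.11,0.0],[0,0,0]],
])

```text
time: 1.98
tool_pos: [0.5402, 0.1718, 0.2047]
ee_rot: [3.141, 0.002, 0.379]
wrist_force: [-0.0, -0.8, 0.2]
width: 0.0942
finger_force: 0.0
```

```bash
python3 - <<'E'
from h import *
import pickle
o=robot.get_obs();c=imaging.get_calibration("wrist");im=imaging.snapshot("wrist")[:,:,::-1]
cv2.imwrite("pics/w1.png",im);pickle.dump(c,open("w1.pkl","wb"))
print(o["time"],o["tool_pos"],o["ee_rot"],o["joint_positions"]);print(c["position"],c["rotation"],proj(c,[.543,.172,.072]))
E
```

```text
1.975 [0.54021772 0.17175501 0.20473935] [3.14115122e+00 1.82317885e-03 3.79127000e-01] [ 2.08246045e-01  1.32310542e-01  1.37205825e+00 -7.46765275e-04
  1.63894540e+00  1.39986476e+00]
[0.60786955 0.19866871 0.35960136] [-2.56671074e-01 -4.02599129e-04 -1.19124924e+00] [276.97440825 203.97554903]
```

View pics/w1.png

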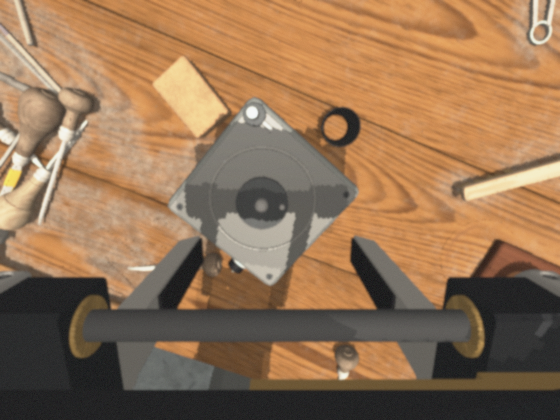

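The hone sits under the gripper, with the spindle at about (262,206), the pin at about (282,208) and the rest post at (255,112). I'll go lower for a finer measurement.

Request:
drive_tool([
  [0.094,[-0.015,0.0,0.04],[0,0,0]],
  [0.094,[-0.015,-0.0,0.065],[0,0,0]],
  [0.094,[-0.015,-0.0,0.065],[0,0,0]],
  [0.094,[-0.015,-0.0,0.065],[0,0,0]],
])

```text
time: 2.52
tool_pos: [0.5274, 0.1658, 0.142]
ee_rot: [3.141, -0.002, 0.377]
wrist_force: [-0.2, 0.2, 0.8]
width: 0.094
finger_force: 0.0
```

```bash
python3 - <<'E'
from h import *
import pickle
o=robot.get_obs();c=imaging.get_calibration("wrist");im=imaging.snapshot("wrist")[:,:,::-1]
cv2.imwrite("pics/w2.png",im);pickle.dump(c,open("w2.pkl","wb"))
print(o["tool_pos"],c["position"],c["rotation"])
p=proj(c,[.541,.174,.072]);print(p);u,v=map(int,p.round())
x0,y0=u-60,v-50
cv2.imwrite("pics/w2c.png",cv2.resize(im[y0:y0+100,x0:x0+120],None,fx=6,fy=6,interpolation=cv2.INTER_CUBIC));print(x0,y0)
E
```

```text
[0.52739945 0.16584256 0.14198359] [0.59452171 0.1924455  0.29713914] [-2.52623819e-01 -5.30445831e-04 -1.19293422e+00]
[272.81907774 207.26904709]
213 157
```

View pics/w2c.png

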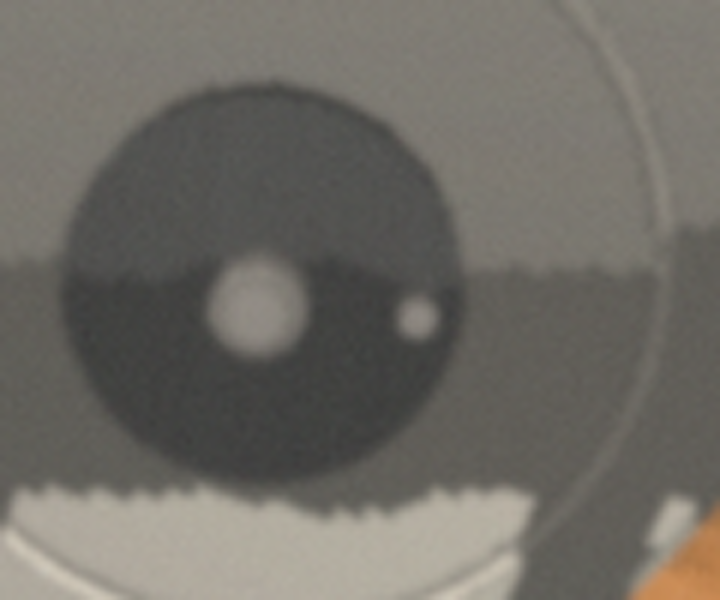

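The platen's centre is at crop (262,283), the spindle at (257,305) and the pin at (416,319).

```bash
python3 - <<'E'
from h import *
import pickle
c=pickle.load(open("w2.pkl","rb"))
P=lambda u,v:(213+u/6-.42,157+v/6-.42)
a=onz(c,P(262,283),.072);l=onz(c,P(62,283),.072);r=onz(c,P(462,283),.072);s=onz(c,P(257,305),.083);p=onz(c,P(416,319),.077)
print(a,np.linalg.norm(l-r),s,p,p-s,np.hypot(*(p-s)[:2]),np.degrees(np.arctan2(*(p-s)[1::-1])), np.hypot(*(p-a)[:2]),np.degrees(np.arctan2(*(p-a)[1::-1])))
E
```

```text
[0.53889678 0.18687983 0.072     ] 0.05131010170298775 [0.53879912 0.18674237 0.083     ] [0.5429277  0.16730718 0.077     ] [ 0.00412858 -0.01943519 -0.006     ] 0.019868866692026792 -78.00703366467312 0.01998341680255024 -78.36284370327648
```

Request:
drive_tool([
  [0.094,[0.0,0.0,-0.05],[0,0,0]],
  [0.094,[-0.022,0.055,-0.05],[0,0,0]],
  [0.094,[-0.044,0.11,-0.05],[0,0,0]],
  [0.094,[-0.066,0.165,-0.05],[0,0,0]],
  [0.094,[-0.088,0.22,-0.05],[0,0,0]],
])

```text
time: 3.2
tool_pos: [0.527, -0.0725, 0.1927]
ee_rot: [3.139, -0.003, 0.379]
wrist_force: [0.8, 0.9, -0.4]
width: 0.094
finger_force: 0.0
```

Request:
drive_tool([
  [0.094,[-0.022,0.055,0.0],[0,0,0]],
  [0.094,[-0.044,0.11,0.0],[0,0,0]],
  [0.094,[-0.066,0.165,0.02],[0,0,0]],
  [0.094,[-0.081,0.204,0.06],[0,0,0]],
  [0.094,[-0.081,0.204,0.077],[0,0,0]],
])

```text
time: 3.82
tool_pos: [0.5255, -0.2928, 0.1121]
ee_rot: [-3.141, 0.001, 0.374]
wrist_force: [0.4, 0.7, -0.2]
width: 0.094
finger_force: 0.0
```

Request:
drive_tool([
  [0.094,[0,0,0],[0,0,0]],
  [0.094,[0,0,0],[0,0,0]],
])

```text
time: 4.08
tool_pos: [0.5277, -0.2892, 0.1157]
ee_rot: [3.139, -0.002, 0.38]
wrist_force: [-0.2, -0.3, 0.1]
width: 0.0941
finger_force: 0.0
```

```bash
python3 - <<'E'
from h import *
import pickle
print("w1 chk",onz(pickle.load(open("w1.pkl","rb")),(262,206),.083))
o=robot.get_obs();c=imaging.get_calibration("wrist");im=imaging.snapshot("wrist")[:,:,::-1]
cv2.imwrite("pics/w3.png",im);pickle.dump(c,open("w3.pkl","wb"))
print(o["tool_pos"],o["ee_rot"],o["joint_positions"][[0,5]])
p=proj(c,[.5406,-.2846,.044]);print(p);u,v=map(int,p.round())
x0,y0=u-70,v-55
cv2.imwrite("pics/w3c.png",cv2.resize(im[y0:y0+110,x0:x0+140],None,fx=5,fy=5,interpolation=cv2.INTER_CUBIC));print(x0,y0)
E
```

```text
w1 chk [0.53838565 0.18547859 0.083     ]
[ 0.52774397 -0.28918957  0.11571389] [ 3.13890617e+00 -2.18494279e-03  3.80460174e-01] [-0.59564431  0.59466584]
[276.65546689 209.19114544]
207 154
```

View pics/w3c.png

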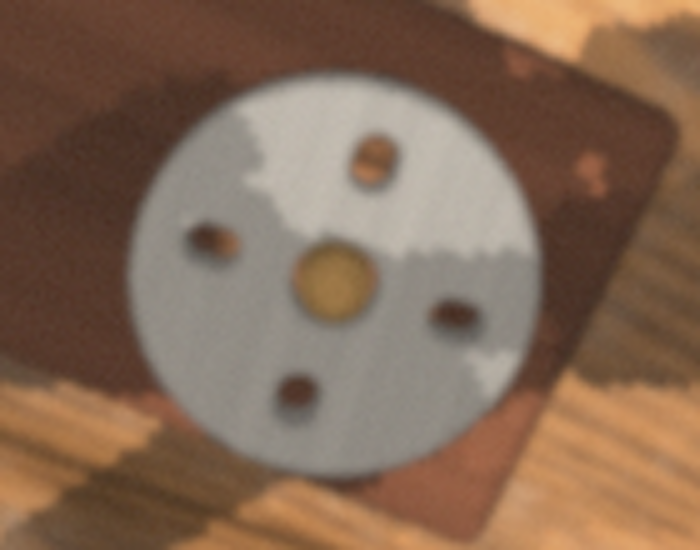

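The crop shows the drilled lap: its rim spans columns 130–543 and rows 75–475. The holes are at (375,160), (213,242), (456,316) and (297,395), with the peg at (335,282).

```bash
python3 - <<'E'
from h import *
import pickle
c=pickle.load(open("w3.pkl","rb"));im=cv2.imread("pics/w3.png")
x0,y0=207,154
hsv=cv2.cvtColor(im,cv2.COLOR_BGR2HSV);m=((hsv[...,1]<65)&(hsv[...,2]>90)).astype(np.uint8)
roi=np.zeros_like(m);roi[y0:y0+110,x0:x0+140]=1;m*=roi
cs,h=cv2.findContours(m,cv2.RETR_CCOMP,cv2.CHAIN_APPROX_NONE)
i=max(range(len(cs)),key=lambda k:cv2.contourArea(cs[k]))
w=np.array([onz(c,p[0],.044)[:2] for p in cs[i]],np.float32);(a,b),r=cv2.minEnclosingCircle(cv2.convexHull(w));print("rim",a,b,r,cv2.fitEllipse(w))
k=j=h[0][i][2]
while k>=0:
    if cv2.contourArea(cs[k])>8:
        M=cv2.moments(cs[k]);u=(M["m10"]/M["m00"],M["m01"]/M["m00"]);q=onz(c,u,.044)[:2]-[a,b];print("hole",np.round(u,1),np.hypot(*q),np.degrees(np.arctan2(q[1],q[0])))
    k=h[0][k][0]
P=lambda u,v:(x0+u/5-.4,y0+v/5-.4)
C=onz(c,P(336,275),.044);print(C)
H=[onz(c,P(*p),.044) for p in[(375,160),(213,242),(456,316),(297,395)]]
for A,B in((0,3),(1,2)):
    d=(H[A]-H[B]);print(np.hypot(*d[:2]),np.degrees(np.arctan2(d[1],d[0])))
print("peg",onz(c,P(335,282),.049))
E
```

```text
rim 0.5391953587532043 -0.2826440632343292 0.03287400305271149 ((0.5392399430274963, -0.28246480226516724), (0.06405895203351974, 0.06458213180303574), 107.49211883544922)
hole [265.9 232. ] 0.01914628783602391 -177.05779396497388
hole [297.3 216.8] 0.019369218675510592 -85.0382501914596
hole [273.5 209.8] 0.0001417007895376413 85.3784234354023
hole [249.8 201.8] 0.019588392612003968 92.53809355295502
hole [281.1 185.6] 0.02002240962735577 5.173477089221121
[ 0.54021599 -0.28235815  0.044     ]
0.03975358060440306 3.8934587232270004
0.03968617824738456 94.31516693437962
peg [ 0.54033516 -0.28217667  0.049     ]
```

Request:
drive_tool([
  [0.094,[0.0135,-0.002,0.0],[0,0,0]],
  [0.094,[0.0135,-0.002,0.03],[0,0,0]],
  [0.094,[0.0135,-0.002,0.05],[0,0,0]],
  [0.094,[0.0135,-0.002,0.064],[0,0,0]],
  [0.094,[0.0135,-0.002,0.064],[0,0,0]],
])

```text
time: 4.75
tool_pos: [0.5383, -0.2821, 0.0487]
ee_rot: [-3.14, 0.001, 0.38]
wrist_force: [0.4, -0.3, -0.9]
width: 0.094
finger_force: 0.0
```

Request:
drive_tool([
  [0.075,[0,0,0],[0,0,0]],
  [0.068,[0,0,0],[0,0,0]],
  [0.05,[0,0,0],[0,0,0]],
  [0.05,[0,0,0],[0,0,0]],
  [0.05,[0,0,0],[0,0,0]],
])

```text
time: 5.38
tool_pos: [0.5385, -0.2832, 0.0501]
ee_rot: [3.141, -0.001, 0.379]
wrist_force: [-0.1, 0.2, 2.5]
width: 0.0632
finger_force: 30.0
```

Request:
drive_tool([
  [0.05,[0,0,-0.01],[0,0,0]],
  [0.05,[0,0,-0.025],[0,0,0]],
  [0.05,[0,0,-0.06],[0,0,0]],
  [0.05,[0,0,-0.1],[0,0,0]],
  [0.05,[0,0,-0.1],[0,0,0]],
])

```text
time: 6.0
tool_pos: [0.5406, -0.2845, 0.1548]
ee_rot: [3.133, -0.006, 0.379]
wrist_force: [1.4, 0.1, -1.8]
width: 0.0624
finger_force: 30.0
```

Request:
drive_tool([
  [0.05,[0.015,-0.038,0],[0,0,-0.03]],
  [0.05,[0.035,-0.088,0],[0,0,-0.06]],
  [0.05,[0.055,-0.138,0],[0,0,-0.09]],
  [0.05,[0.075,-0.188,0],[0,0,-0.12]],
  [0.05,[0.095,-0.238,0],[0,0,-0.136]],
])

```text
time: 6.62
tool_pos: [0.5373, -0.025, 0.1473]
ee_rot: [-3.14, 0.002, 0.515]
wrist_force: [0.7, 0.3, -2.8]
width: 0.063
finger_force: 30.0
```

```bash
python3 - <<'E'
from h import *
o=robot.get_obs();print(o["tool_pos"],o["ee_rot"],o["width"],o["wrist_force"])
# shift to hone in tool axes, measured
M=R.from_euler("xyz",o["ee_rot"]).as_matrix();print(M.T@(np.array([.5385,.1868,.150])-o["tool_pos"]))
E
```

```text
[ 0.53731582 -0.02496591  0.14729877] [-3.13979638e+00  2.36900958e-03  5.15115402e-01] 0.06299224979086748 [ 0.66206778  0.30653928 -2.8355976 ]
[ 0.10534718 -0.18370793 -0.00262082]
```

Request:
drive_tool([
  [0.05,[0.025,-0.044,0],[0,0,0]],
  [0.05,[0.05,-0.088,0],[0,0,0]],
  [0.05,[0.075,-0.132,0],[0,0,0]],
  [0.05,[0.095,-0.168,0],[0,0,0]],
  [0.05,[0.105,-0.185,0],[0,0,0]],
])

```text
time: 7.25
tool_pos: [0.5376, 0.1876, 0.1474]
ee_rot: [-3.141, 0.003, 0.517]
wrist_force: [0.2, -0.5, -1.9]
width: 0.0626
finger_force: 30.0
```

Request:
drive_tool([
  [0.05,[0,0,0.015],[0,0,0]],
  [0.05,[0,0,0.02],[0,0,0]],
  [0.05,[0,0,0.02],[0,0,0]],
  [0.05,[0,0,0.02],[0,0,0]],
])

```text
time: 7.75
tool_pos: [0.5392, 0.1849, 0.1296]
ee_rot: [3.141, -0.0, 0.513]
wrist_force: [0.3, -0.9, -1.9]
width: 0.0626
finger_force: 30.0
```

```bash
python3 - <<'E'
from h import *
import pickle
o=robot.get_obs();c=imaging.get_calibration("wrist");im=imaging.snapshot("wrist")[:,:,::-1]
cv2.imwrite("pics/w4.png",im);pickle.dump((c,o),open("w4.pkl","wb"))
print(o["tool_pos"],o["ee_rot"],o["wrist_force"])
p=proj(c,o["tool_pos"]+[0,0,-.007]);print(p);u,v=map(int,p.round());x0,y0=u-100,v-75
cv2.imwrite("pics/w4c.png",cv2.resize(im[y0:y0+150,x0:x0+200],None,fx=4,fy=4,interpolation=cv2.INTER_CUBIC));print(x0,y0)
E
```

```text
[0.53922294 0.18491278 0.12963749] [ 3.14121434e+00 -2.88710818e-04  5.13164378e-01] [ 0.2545053  -0.90702796 -1.91578915]
[276.26183179 259.63168275]
176 185
```

View pics/w4c.png

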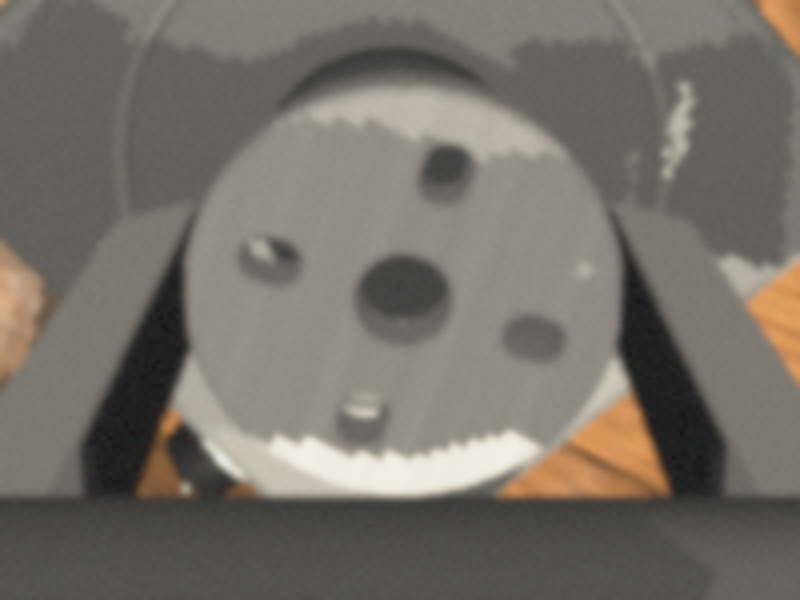

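The lap is in the hand, with its centre hole at crop (403,299) and drive holes at (446,173), (270,258), (534,338) and (362,416). I'll check its centre and angle against the spindle and pin.

```bash
python3 - <<'E'
from h import *
import pickle
c,o=pickle.load(open("w4.pkl","rb"));z=o["tool_pos"][2]-.006
P=lambda p:onz(c,(176+p[0]/4-.4,185+p[1]/4-.4),z)
H=[P(p) for p in[(446,173),(270,258),(534,338),(362,416)]];C=P((403,299))
print(C,np.mean(H,0),"tcp",o["tool_pos"])
for a,b in((0,3),(1,2)):
    d=H[a]-H[b];print(np.hypot(*d[:2]),np.degrees(np.arctan2(d[1],d[0])))
M=R.from_euler("xyz",o["ee_rot"]).as_matrix();print("hone-lap in tool",M.T@(np.array([.5387,.1865,z])-np.mean(H,0)))
E
```

```text
[0.539791   0.18517459 0.12363749] [0.53991517 0.18524089 0.12363749] tcp [0.53922294 0.18491278 0.12963749]
0.039798853197764855 11.67404895744226
0.040158558618021416 101.29913088555806
hone-lap in tool [-4.40506366e-04 -1.69350279e-03 -7.67857644e-07]
```

Request:
drive_tool([
  [0.05,[0,-0.001,0.012],[0,0,0]],
  [0.05,[0,-0.001,0.022],[0,0,0]],
  [0.05,[0,-0.001,0.028],[0,0,0]],
  [0.05,[0,-0.001,0.03],[0,0,0]],
  [0.05,[0,-0.001,0.03],[0,0,0]],
])

```text
time: 8.43
tool_pos: [0.5384, 0.1869, 0.0993]
ee_rot: [3.142, 0.0, 0.515]
wrist_force: [0.2, 0.1, -2.5]
width: 0.0632
finger_force: 30.0
```

Request:
drive_tool([
  [0.05,[0,0,0.001],[0,0,0]],
  [0.05,[0,0,0.002],[0,0,0]],
  [0.05,[0,0,0.002],[0,0,0]],
])

```text
time: 8.8
tool_pos: [0.5384, 0.1868, 0.0975]
ee_rot: [3.141, -0.0, 0.515]
wrist_force: [0.9, -0.4, -1.9]
width: 0.063
finger_force: 30.0
```

Request:
drive_tool([
  [0.05,[0,0,0.0005],[0,0,0]],
  [0.05,[0,0,0.001],[0,0,0]],
  [0.05,[0,0,0.0015],[0,0,0]],
  [0.05,[0,0,0.0015],[0,0,0]],
])

```text
time: 9.3
tool_pos: [0.5384, 0.1868, 0.0959]
ee_rot: [3.142, 0.0, 0.515]
wrist_force: [-0.8, -0.3, -2.1]
width: 0.0626
finger_force: 30.0
```

Request:
drive_tool([
  [0.05,[0,0,0.0005],[0,0,0]],
  [0.05,[0,0,0.001],[0,0,0]],
  [0.05,[0,0,0.0015],[0,0,0]],
  [0.05,[0,0,0.0015],[0,0,0]],
])

```text
time: 9.8
tool_pos: [0.5383, 0.1868, 0.0944]
ee_rot: [3.142, 0.0, 0.515]
wrist_force: [0.1, -0.2, -2.0]
width: 0.0629
finger_force: 30.0
```

No contact so far, and the lap is over the spindle nose. I'll keep going down in small steps over the pin.

Request:
drive_tool([
  [0.05,[0,0,0.0005],[0,0,0]],
  [0.05,[0,0,0.001],[0,0,0]],
  [0.05,[0,0,0.001],[0,0,0]],
])

```text
time: 10.18
tool_pos: [0.5383, 0.1868, 0.0934]
ee_rot: [3.142, 0.0, 0.515]
wrist_force: [1.0, -0.3, -1.8]
width: 0.0626
finger_force: 30.0
```

Request:
drive_tool([
  [0.05,[0,0,0.0005],[0,0,0]],
  [0.05,[0,0,0.001],[0,0,0]],
  [0.05,[0,0,0.001],[0,0,0]],
])

```text
time: 10.55
tool_pos: [0.5384, 0.1868, 0.0924]
ee_rot: [3.142, 0.0, 0.515]
wrist_force: [0.2, 1.0, -1.5]
width: 0.0624
finger_force: 30.0
```

Request:
drive_tool([
  [0.05,[0,0,0.0005],[0,0,0]],
  [0.05,[0,0,0.001],[0,0,0]],
  [0.05,[0,0,0.001],[0,0,0]],
])

```text
time: 10.92
tool_pos: [0.5384, 0.1868, 0.0914]
ee_rot: [3.142, 0.0, 0.515]
wrist_force: [0.3, 1.0, -2.4]
width: 0.0628
finger_force: 30.0
```

Request:
drive_tool([
  [0.05,[0,0,0.0005],[0,0,0]],
  [0.05,[0,0,0.001],[0,0,0]],
  [0.05,[0,0,0.001],[0,0,0]],
])

```text
time: 11.3
tool_pos: [0.5384, 0.1868, 0.0904]
ee_rot: [3.142, 0.0, 0.515]
wrist_force: [-0.5, -0.1, -2.3]
width: 0.0625
finger_force: 30.0
```

Request:
drive_tool([
  [0.05,[0,0,0.0005],[0,0,0]],
  [0.05,[0,0,0.001],[0,0,0]],
  [0.05,[0,0,0.001],[0,0,0]],
])

```text
time: 11.68
tool_pos: [0.5384, 0.1869, 0.0894]
ee_rot: [3.142, 0.0, 0.515]
wrist_force: [-1.1, 0.5, -1.2]
width: 0.0624
finger_force: 30.0
```

Request:
drive_tool([
  [0.05,[0,0,0.0003],[0,0,0]],
  [0.05,[0,0,0.0005],[0,0,0]],
  [0.05,[0,0,0.0005],[0,0,0]],
])

```text
time: 12.05
tool_pos: [0.5384, 0.1868, 0.0889]
ee_rot: [3.142, 0.0, 0.515]
wrist_force: [-0.5, 0.2, -2.6]
width: 0.0631
finger_force: 30.0
```

Request:
drive_tool([
  [0.05,[0,0,0.0003],[0,0,0]],
  [0.05,[0,0,0.0003],[0,0,0]],
])

```text
time: 12.3
tool_pos: [0.5384, 0.1868, 0.0886]
ee_rot: [3.142, 0.0, 0.515]
wrist_force: [-0.2, -1.1, -1.2]
width: 0.0628
finger_force: 30.0
```

Request:
drive_tool([
  [0.05,[0,0,0.0003],[0,0,0]],
  [0.05,[0,0,0.0003],[0,0,0]],
])

```text
time: 12.55
tool_pos: [0.5384, 0.1868, 0.0883]
ee_rot: [3.142, 0.0, 0.515]
wrist_force: [0.9, 0.2, -1.9]
width: 0.0626
finger_force: 30.0
```

Request:
drive_tool([
  [0.05,[0,0,0.0003],[0,0,0]],
  [0.05,[0,0,0.0003],[0,0,0]],
])

```text
time: 12.8
tool_pos: [0.5384, 0.1868, 0.0882]
ee_rot: [3.141, -0.0, 0.515]
wrist_force: [-1.1, -0.3, -1.0]
width: 0.0631
finger_force: 30.0
```

Request:
drive_tool([
  [0.05,[0,0,0.0003],[0,0,0]],
  [0.05,[0,0,0.0003],[0,0,0]],
])

```text
time: 13.05
tool_pos: [0.5384, 0.1868, 0.0881]
ee_rot: [3.141, -0.0, 0.515]
wrist_force: [-0.8, -0.5, 2.0]
width: 0.063
finger_force: 30.0
```

At TCP z = 0.088 the lap meets the platen with about 4 N. On top of the pin it would have stopped near 0.093, so it is seated. I'll release it.

Request:
drive_tool([
  [0.066,[0,0,0],[0,0,0]],
  [0.07,[0,0,0],[0,0,0]],
  [0.08,[0,0,0],[0,0,0]],
  [0.084,[0,0,0],[0,0,0]],
  [0.084,[0,0,0],[0,0,0]],
])

```text
time: 13.68
tool_pos: [0.5384, 0.1868, 0.0877]
ee_rot: [3.142, -0.0, 0.515]
wrist_force: [0.8, 0.8, 0.5]
width: 0.0835
finger_force: 0.0
```

Request:
drive_tool([
  [0.084,[0,0,-0.005],[0,0,0]],
  [0.084,[0,0,-0.02],[0,0,0]],
  [0.084,[-0.01,0,-0.045],[0,0,0]],
  [0.084,[-0.02,0,-0.07],[0,0,0]],
  [0.084,[-0.02,0,-0.07],[0,0,0]],
])

```text
time: 14.3
tool_pos: [0.5226, 0.1773, 0.1616]
ee_rot: [3.139, -0.007, 0.515]
wrist_force: [0.8, -0.9, -0.5]
width: 0.084
finger_force: 0.0
```

```bash
python3 - <<'E'
from h import *
o=robot.get_obs();c=imaging.get_calibration("wrist");im=imaging.snapshot("wrist")[:,:,::-1]
print(o["time"],o["tool_pos"],o["wrist_force"])
u,v=map(int,proj(c,[.5385,.1868,.082]).round());x0,y0=u-70,v-55
s=imaging.snapshot("side")[:,:,::-1][285:375,225:295]
a=cv2.resize(im[y0:y0+110,x0:x0+140],None,fx=4,fy=4,interpolation=2);b=cv2.resize(s,(int(70*440/90/1.5),440))
cv2.imwrite("pics/w5c.png",np.hstack([a,b]));print(x0,y0)
cs=imaging.get_calibration("side")
g=((cv2.cvtColor(im,cv2.COLOR_BGR2HSV)[...,1]<65)).astype(np.uint8)
import pickle;pickle.dump(c,open("w5.pkl","wb"));cv2.imwrite("pics/w5.png",im)
E
```

```text
14.3 [0.52257239 0.1773236  0.16164018] [ 0.83376045 -0.89470569 -0.45331328]
206 146
```

View pics/w5c.png

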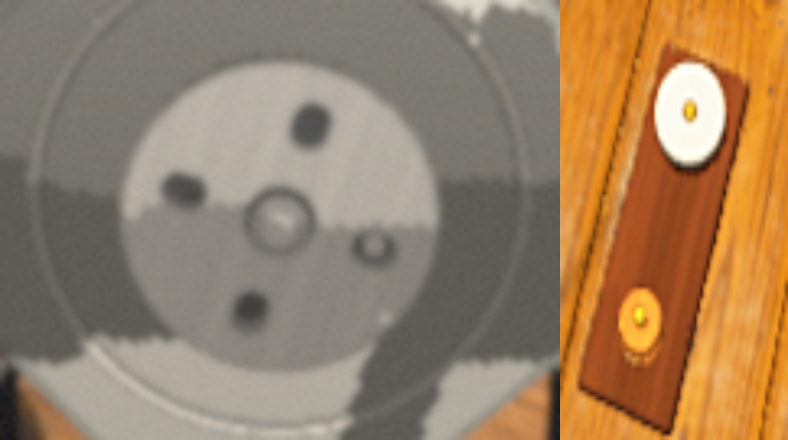

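The lap lies on the platen with the spindle in its centre hole at (280,220), and the pin shows in the right-hand slot at (374,247). The plain lap is still on its pedestal. The gripper is clear, so I'm handing the job in.

```bash
python3 -c "
from bench import robot
print(robot.close_job())"
```

```text
the job is handed in; nothing more can be done
None
```

The drilled lap is fitted on the larger hone, seated over the spindle with the pin in a drive slot and released; the plain lap is still on the stand, and the job was handed in at about 14 s.

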